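Level the coffee machine's shelf

TASK

The low three-footed wooden shelf must be level before the coffee machine goes on it. Lay the yellow spirit level lengthwise along the middle of the shelf and let go of it, turn the black knob of the shelf's screw foot until the bubble stands between the two black lines, then press straight down on the middle of the level with about 15 newtons and finish while still pressing, bubble between the lines, so that I can tighten the lock nut. Leave the other things on the worktop alone.

Things in the scene. Friction and masses are not known exactly. Their poses are not given: they have to be found in the camera images.
- level: Yellow torpedo spirit level, 180 mm long (its x), 22 mm wide (y), 44 mm tall (z), about 0.35 kg, upright on the worktop at the start; origin at the centre of its underside. It stands on two end pads; grip it across its width at mid-length. Its top is flat and hard all along; the green vial is under a clear block flush with the top at mid-length (55 mm long).
- bubble (a joint): Place of the pale bubble in the level's vial, m along the level's +x, 0 = centred, stops at +-0.014. The bubble is 14 mm long, the two black lines 18 mm apart: between the lines means within +-0.002. It goes to the level's higher end, 1 mm per milliradian of tilt, and settles in about 1 s. It stands at 0 on the flat worktop.
- shelf_top (a point): Centre of the top face of the shelf's pale wooden board (x 130 mm, y 260 mm long, 16 mm thick, about 70 mm above the worktop); z is up from the board. Two fixed feet at its -y end, one screw foot beyond its +y end: it tilts lengthwise only. It stands fast on the worktop. Wall cabinets hang behind it: keep the hand low there.
- knob (a point): Centre of the top of the screw foot's fluted black knob: 41 mm across, upper 21 mm for the grip, axis vertical, top 112 mm above the worktop (stays so as it turns), 162 mm from shelf_top along the shelf's +y. Fingers fit best across the shelf (along its x); along y the board's end is 11 mm from the knob, but lower. Brass lock nut on the spindle below.
- foot (a joint): Angle of the knob, rad; grows clockwise seen from above. Clockwise raises the shelf's +y end, 5 mm a full turn, which moves the bubble of a level lying along the shelf about 2.9 mm per radian towards the knob. It stays where it is left, stops at +-5. The shelf starts with the knob's end too low by 1.7 to 3.2 rad.
- shelf: The tilting shelf (board, steel frame, legs, lug) of shelf_top; origin at worktop level + 9 mm on the line through the two fixed feet, axes as shelf_top.
- wrench: Steel open-ended wrench, 150 mm long, lying on the worktop; leave alone.
- table_mug: Green and white mug, 78x116x101 mm, origin under its centre; leave alone.
- matchbox: Red matchbox, 36x53x15 mm; leave alone.
- pepper_shaker: Shaker with black cap and grey pepper, 41 mm across, 85 mm tall, behind the shelf; leave alone.
- salt_shaker: Shaker with black cap and white salt, 41 mm across, 85 mm tall, behind the shelf; leave alone.

How it is judged (in metres and radians):
On the way, in this order (a step that is already met when the one before it is completed fails the run):
1. the level lies lengthwise on the middle of the shelf, let go, and shows the shelf out of level (x of level in the frame of shelf_top between -0.04 and 0.04 m and y of level in the frame of shelf_top between -0.04 and 0.04 m and angle between the x axis of level and the y axis of shelf_top, either way round below 0.15 rad and angle between the x axis of level and the z axis of shelf_top, either way round above 1.5588 rad and angle between the z axis of level and the z axis of shelf_top, either way round below 0.06 rad and contact force between the arm and level below 0.2 N and contact force between level and shelf above 1.5 N and (value of joint bubble above 0.0035 m or value of joint bubble below -0.0035 m)), for 0.3 s.
2. the foot has been turned until the bubble stands between the lines, the level lying untouched (x of level in the frame of shelf_top between -0.04 and 0.04 m and y of level in the frame of shelf_top between -0.04 and 0.04 m and angle between the x axis of level and the y axis of shelf_top, either way round below 0.15 rad and angle between the x axis of level and the z axis of shelf_top, either way round above 1.5588 rad and angle between the z axis of level and the z axis of shelf_top, either way round below 0.06 rad and contact force between the arm and level below 0.2 N and contact force between level and shelf above 1.5 N and value of joint bubble between -0.002 and 0.002 m), for 0.3 s.
At the end, for the whole second after the job is handed in: The level lies lengthwise on the board (yaw within 0.15 rad, flat within 12 mrad along and 60 mrad across), its middle within 40 mm of the board's centre each way, bubble within 2 mm of centre, fingers still pressing: 9 to 35 N between level and shelf, its own weight of 3.4 N included (x of level in the frame of shelf_top between -0.04 and 0.04 m and y of level in the frame of shelf_top between -0.04 and 0.04 m and angle between the x axis of level and the y axis of shelf_top, either way round below 0.15 rad and angle between the x axis of level and the z axis of shelf_top, either way round above 1.5588 rad and angle between the z axis of level and the z axis of shelf_top, either way round below 0.06 rad and contact force between level and shelf between 9 and 35 N and contact force between the fingers and level above 5 N and value of joint bubble between -0.002 and 0.002 m); the arm keeps its last pose, push and grip.
It fails at once if the wrench, mug, matchbox or a shaker is moved more than 20 mm (distance of any of wrench, table_mug, matchbox, pepper_shaker, salt_shaker from where it was at the start of the episode above 0.02 m).
It also fails if it takes over 72 s, if anything falls off the work surface, if the arm or the gripper's body presses on something with over 40 N, if the wrist force passes 120 N, or if a joint passes its speed limit or range.

ROBOT

A 6-joint arm with a two-finger parallel gripper is mounted at the origin on a cart in front of the work surface, level with it; the furniture and walls round the work are solid. World frame = base frame: x ahead of the robot, y to its left, z up, the work surface at z = 0. Lengths are in m, angles in degrees, forces in N, time in s.
With the tool pointing down it reaches from about 0.4 to 0.825 m from the base axis. Payload 7 kg.
Tool frame: the origin (TCP) lies on the centre line of the jaws, within the pads' length; the fingertips stand 19 mm ahead of it and the grasp point (between the pads) is the TCP (r.tip_extent is the distance from the TCP to the fingertips, in m); z points along the fingers, y is the line along which they close (so a half turn about z gives the same grasp; the last joint's range is limited). The gripper opens to 88 mm and grips with 3 to 60 N. Pads are 19 mm wide; open, the fingers measure 130 mm over their backs; the gripper's body (78 mm by 193 mm) begins 47 mm behind the grasp point.
Start: joints at [92.596, 20.546, 0.682, 0, -70.136, -16.507], TCP at [0.162, 0.655, 0.246] pointing down, gripper open.
Joint ranges: [-176.03, 176.03], [-82.01, 121.73], [-58.28, 71.71], [-173.87, 95.51], [-174.79, -0.11], [-173.66, 173.66]. Speed limits (degrees/s): [136.94, 136.94, 172.46, 180, 180, 180].

INTERFACE

Orientations are given as [roll, pitch, yaw] about the fixed x, y, z axes, in that order (R = Rz(yaw) Ry(pitch) Rx(roll)).
In Python, from plant import r gives the robot as it stands. The module is installed in compiled form; this text tells all that it offers.
- The arm moves only by the tool jog_arm, never from a script. Its argument "deltas" is a list that holds one entry, the list of rows, each a list of 5 numbers: the opening, from -1 (shut) to 1 (fully open), then the shift along the world's x, y, z in cm, then the turn about the world's z in rad. In form: [[[claw, dx, dy, dz, turn], ...]]. A call has 1 to 8 rows; each row shifts and turns the commanded pose from where the row before left it; what a row does not reach is not made up. A row lasts 1/8 s, in which the tool goes at most 62.5 mm and 10.7 degrees, less where a joint would pass 70% of its speed; a pose out of reach is approached as far as the arm can. A call with a gripper value outside its range is refused whole. The fingers move at their own pace and stop on an object; "force" is the grip in N (left out, the last holds). Time passes only in rows, so rows that do not move let the fingers close. It gives the time, the measured TCP pose, the force, the opening and the grip force at its end, in the units of the state.
- r.get_state(): the state, without advancing time (a new reading comes with each control period).
- r.capture(name): name is "scene" or "top" or "wrist"; returns the picture (400x640x3 uint8, blue, green, red); there is no depth.
- r.camera_info(name): a dict with "fx", "fy", "cx", "cy" (pixels), "view" (4x4, takes a point from world to camera coordinates). Camera axes: x right, y up, looking along -z (the intrinsics and any distortion apply to the point x, -y, -z); pixel columns grow to the right and rows downward; lengths in m; the calibration is good to about 2 mm. The wrist camera is an equidistant fisheye: a pixel r from the principal point sees the ray r / f radians off the axis. A picture is of the moment at which its call begins: read the wrist's pose just before it. camera_info takes no time and is no camera call; for the wrist camera it gives the pose at the moment of the call.
- r.close_job(): hands the job in; it is judged then, once.
The state is a dict: "time_s": time; "joints": joint angles; "qd": joint speeds; "joint_torque": joint torques, N m; "tcp_pos": TCP position; "eef_rot": TCP orientation; "contact_force": force on the tool from outside, world axes, zero at the start; "moment": the same for the moment, N m; "gripper_width": finger opening in m; "gripper_force": force on a finger pad.
Only numpy, scipy, OpenCV 4.12 (cv2) and the standard library are available. Lean on these libraries where they do the work, as an engineer would, in place of code of your own. Each camera call takes 0.05 s, during which the arm holds its last target. There are 200 camera calls.

## Working session

There is one attempt and no reset: what is moved stays moved. The work goes in short steps, Python scripts to look and compute and a tool call to move; the robot and the scene stay as the last step left them, time stands still between calls to the robot, and variables do not carry over. Pictures are saved under pics/ and viewed, at most 10 in all, crops included, and the job is handed in when it is done.

Besides the shell and the picture viewer there is one more tool, called after "Request:" by a JSON object that holds its "name" and its "arguments". jog_arm: Moves the arm, as the interface text tells. Its arguments: {"type":"object","properties":{"deltas":{"type":"array"},"force":{"type":"number"}},"required":["deltas"]}

```bash
mkdir -p pics; cat > h.py <<'E'
import numpy as np,cv2
from plant import r
def ray(name,u,v,info=None):
    i=info or r.camera_info(name); V=np.array(i["view"]); R=V[:3,:3]; t=V[:3,3]
    x=(u-i["cx"])/i["fx"]; y=(v-i["cy"])/i["fy"]
    if name=="wrist":
        a=np.hypot(x,y); d=np.array([x/a*np.sin(a),-y/a*np.sin(a),-np.cos(a)]) if a>0 else np.array([0,0,-1.])
    else: d=np.array([x,-y,-1.])
    return -R.T@t, R.T@d
def pt(name,u,v,z,info=None):
    o,d=ray(name,u,v,info); return o+d*(z-o[2])/d[2]
def px(name,p,info=None):
    i=info or r.camera_info(name); q=np.array(i["view"])@np.array([*p,1.]); x,y,z=q[0],-q[1],-q[2]
    if name=="wrist":
        h=np.hypot(x,y); a=np.arctan2(h,z); x,y,z=x/h*a,y/h*a,1
    return np.array([i["cx"]+i["fx"]*x/z,i["cy"]+i["fy"]*y/z])
E
python3 - <<'E'
from h import *
for n in("scene","top"):
    cv2.imwrite(f"pics/{n}0.png",r.capture(n)); i=r.camera_info(n); print(n,i["fx"],ray(n,i["cx"],i["cy"]), {k:i[k] for k in i if k!="view"})
s=r.get_state();print(s["tcp_pos"],s["eef_rot"],s["contact_force"],r.tip_extent)
E
```

```text
scene 415.1854856170894 (array([0.12435746, 0.7504625 , 0.92229384]), array([ 0.35703888, -0.62625918, -0.69305316])) {'fx': 415.1854856170894, 'fy': 415.1854856170894, 'cx': 320.4334262176872, 'cy': 208.04942581823778}
top 386.5024954312101 (array([ 0.36575863, -0.0133079 ,  1.19045908]), array([ 0.14119988, -0.00243645, -0.98997811])) {'fx': 386.5024954312101, 'fy': 386.5024954312101, 'cx': 321.42754988233696, 'cy': 201.31961284796319}
[0.16223401 0.65481243 0.24473547] [ 1.79916046e+02 -7.22923458e-03 -1.39187831e+01] [-0.24296668 -0.93587567  0.2332001 ] 0.019
```

View pics/scene0.png

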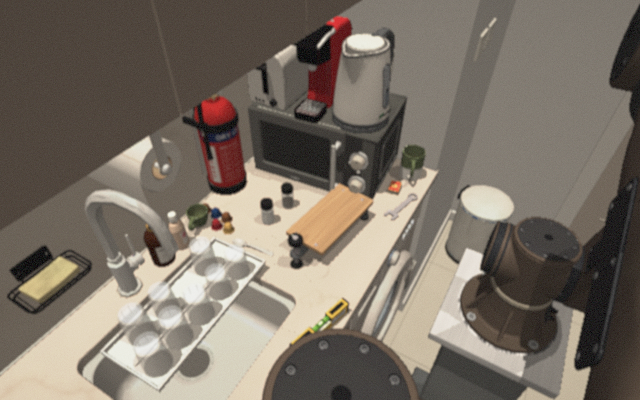

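View pics/top0.png

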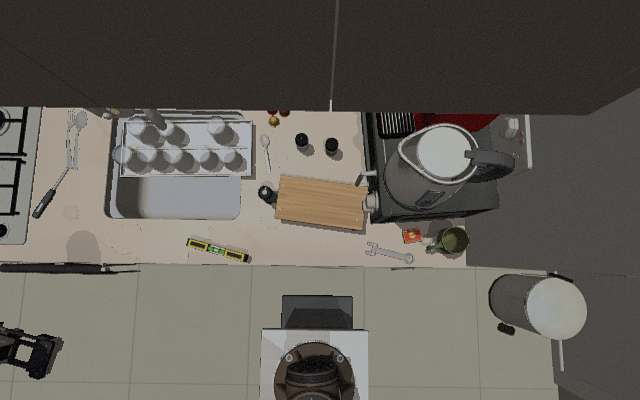

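The top view shows the level at about (218,249), the shelf board at about (320,203) and the knob at about (266,194). The wrench, matchbox and mug are to the right, and the shakers are behind. I'll enlarge this area.

```bash
python3 - <<'E'
from h import *
im=cv2.imread("pics/top0.png")[170:270,180:380]
cv2.imwrite("pics/crop.png",cv2.resize(im,None,fx=4,fy=4,interpolation=cv2.INTER_CUBIC))
E
```

```text
(no output)
```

View pics/crop.png

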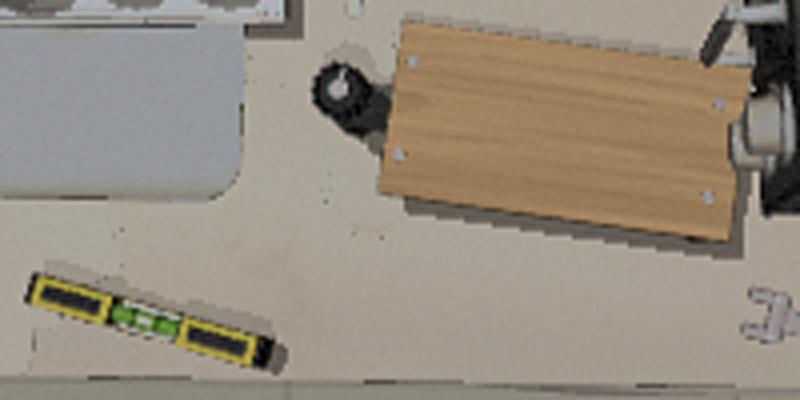

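The crop (4x, offset 180,170) shows the knob at (340,88). The board corners are at (403,22), (380,192), (730,240) and (752,65). The level's ends are at about (31,288) and (266,353), with the vial at (146,319).

```bash
python3 - <<'E'
from h import *
f=lambda u,v,z: pt("top",180+u/4-.4,170+v/4-.4,z)
K=f(340,88,.112);c=[f(*p,.07+dz) for p,dz in [((403,22),-.005),((380,192),-.005),((730,240),.0),((752,65),0)]]
print("knob",K); print(np.round(c,4)); C=np.mean(c,0); print("C",C)
print("sizes",[np.linalg.norm(c[i]-c[(i+1)%4]) for i in range(4)],"K-C",np.linalg.norm((K-C)[:2]))
y=(c[0]+c[1]-c[2]-c[3]); print("shelf y dir",np.degrees(np.arctan2(y[1],y[0])),np.degrees(np.arctan2(*(K-C)[1::-1])))
a,b=f(31,288,.044),f(266,353,.044); print("level",a,b,np.linalg.norm(a-b),(a+b)/2,f(146,319,.044),np.degrees(np.arctan2(*(a-b)[1::-1])))
s=r.get_state();print(s["tcp_pos"],s["eef_rot"],s["joints"])
E
```

```text
knob [0.54482915 0.14507161 0.112     ]
[[ 0.603   0.107   0.065 ]
 [ 0.4761  0.12    0.065 ]
 [ 0.4446 -0.1352  0.07  ]
 [ 0.5737 -0.1514  0.07  ]]
C [ 0.52435367 -0.01489614  0.0675    ]
sizes [np.float64(0.12756154617148732), np.float64(0.25723326302226346), np.float64(0.13015482193433572), np.float64(0.2601488994192355)] K-C 0.16127283175854012
shelf y dir 83.25097656261822 82.70594164984358
level [0.40320544 0.37726398 0.044     ] [0.35840929 0.20224626 0.044     ] 0.1806596103422033 [0.38080736 0.28975512 0.044     ] [0.38181527 0.29142142 0.044     ] 75.6432397076832
[0.16223401 0.65481243 0.24473547] [ 1.79916046e+02 -7.22923458e-03 -1.39187831e+01] [ 9.25931476e+01  2.05877479e+01  6.42266204e-01 -1.80008419e-02
 -7.01370658e+01 -1.65058076e+01]
```

Request:
{"name": "jog_arm", "arguments": {"deltas": [[[1,2.19,-3.64,-0.5,-0.158],[1,2.19,-3.64,-0.5,-0.158],[1,2.19,-3.64,-0.5,-0.158],[1,2.19,-3.64,-0.5,-0.158],[1,2.19,-3.64,-0.5,-0.158],[1,2.19,-3.64,-0.5,-0.158],[1,2.19,-3.64,-0.5,-0.158],[1,2.19,-3.64,-0.5,-0.158]]], "force": 20}}

```text
time_s: 1.1
tcp_pos: [0.3379, 0.3625, 0.2053]
eef_rot: [180.0, -0.0, -86.6]
contact_force: [0.4, -0.2, 0.6]
gripper_width: 0.0875
gripper_force: 0.0
```

Request:
{"name": "jog_arm", "arguments": {"deltas": [[[1,2.19,-3.64,-0.5,-0.158],[1,2.19,-3.64,-0.5,-0.158],[1,0,0,0,0],[1,0,0,0,0]]]}}

```text
time_s: 1.6
tcp_pos: [0.3814, 0.2912, 0.1956]
eef_rot: [-180.0, 0.0, -104.4]
contact_force: [0.7, 0.2, 0.2]
gripper_width: 0.0877
gripper_force: 0.0
```

```bash
python3 - <<'E'
from h import *
s=r.get_state();i=r.camera_info("wrist");im=r.capture("wrist");cv2.imwrite("pics/w1.png",im)
print(s["tcp_pos"],s["eef_rot"],s["joints"],s["time_s"])
print(px("wrist",(.381,.290,.044),i),px("wrist",(.4032,.3773,.044),i),px("wrist",(.3584,.2022,.044),i))
E
```

```text
[0.38140472 0.2911583  0.19557024] [-1.79998306e+02  4.81609343e-03 -1.04418068e+02] [ 6.09185435e+01  4.35113579e+00 -2.74139042e+01  4.93894602e-04
 -5.82298719e+01 -7.53368714e+01] 1.6
[316.43298102 186.88897344] [316.75967735 268.41115501] [316.33687189  91.80155875]
```

View pics/w1.png

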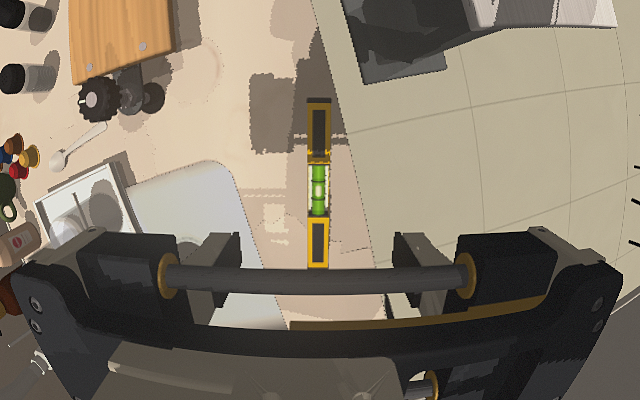

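The wrist view shows the level at (318,188), upright in the image, within 2 px of the prediction. Descending to grip.

Request:
{"name": "jog_arm", "arguments": {"deltas": [[[1,0,0,-4,0],[1,0,0,-4,0],[1,0,0,-4,0],[1,0,0,-3,0],[1,0,0,-1.3,0],[1,0,0,0,0],[-1,0,0,0,0],[-1,0,0,0,0]]]}}

```text
time_s: 2.65
tcp_pos: [0.3817, 0.2919, 0.0337]
eef_rot: [-180.0, 0.1, -104.4]
contact_force: [0.5, -0.1, -0.2]
gripper_width: 0.0732
gripper_force: 0.0
```

Request:
{"name": "jog_arm", "arguments": {"deltas": [[[-1,0,0,0,0],[-1,0,0,0,0],[-1,0,0,0,0],[-1,0,0,0,0]]]}}

```text
time_s: 3.15
tcp_pos: [0.3813, 0.2911, 0.0326]
eef_rot: [180.0, -0.0, -104.4]
contact_force: [-0.7, 0.0, -0.4]
gripper_width: 0.0329
gripper_force: 0.0
```

Request:
{"name": "jog_arm", "arguments": {"deltas": [[[-1,0,0,0,0],[-1,0,0,0,0],[-1,0,0,0,0],[-1,0,0,0,0],[-1,0,0,2,0],[-1,0,0,4,0],[-1,0,0,4,0],[-1,0,0,0,0]]], "force": 30}}

```text
time_s: 4.15
tcp_pos: [0.3823, 0.2926, 0.1351]
eef_rot: [-179.9, 0.3, -104.4]
contact_force: [0.1, -1.1, -3.8]
gripper_width: 0.0216
gripper_force: 30.0
```

Request:
{"name": "jog_arm", "arguments": {"deltas": [[[-1,0,0,2,0],[-1,0.5,-1.2,2,0.01],[-1,1.2,-2.7,0,0.012],[-1,1.2,-2.7,0,0.012],[-1,1.2,-2.7,0,0.012],[-1,1.2,-2.7,0,0.012],[-1,1.2,-2.7,0,0.012],[-1,1.2,-2.7,0,0.012]]]}}

```text
time_s: 5.15
tcp_pos: [0.4577, 0.1158, 0.1709]
eef_rot: [179.9, -0.1, -99.7]
contact_force: [0.8, 0.4, -4.6]
gripper_width: 0.0218
gripper_force: 30.0
```

Request:
{"name": "jog_arm", "arguments": {"deltas": [[[-1,1.2,-2.7,0,0.012],[-1,1.2,-2.7,0,0.012],[-1,1.2,-2.7,0,0.012],[-1,1.2,-2.7,0,0.012],[-1,1.2,-2.7,0,0],[-1,0.45,-1.2,0,0],[-1,0,0,0,0],[-1,0,0,0,0]]]}}

```text
time_s: 6.15
tcp_pos: [0.5223, -0.0295, 0.172]
eef_rot: [179.9, -0.0, -97.0]
contact_force: [0.0, -0.4, -3.4]
gripper_width: 0.0218
gripper_force: 30.0
```

```bash
python3 - <<'E'
from h import *
i=r.camera_info("wrist");im=r.capture("wrist");cv2.imwrite("pics/w2.png",im)
s=r.get_state();print(s["tcp_pos"],s["eef_rot"],s["contact_force"])
E
```

```text
[ 0.52238901 -0.02928763  0.1722083 ] [ 1.79966652e+02 -1.12507764e-03 -9.69638265e+01] [-0.52179812 -0.19441898 -2.67645835]
```

View pics/w2.png

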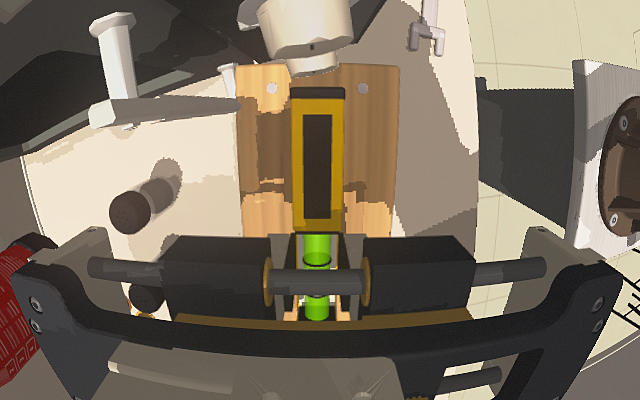

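The level is held square and aligned with the board. The microwave dial is close to its far end, so I'll shift 1.3 cm towards the knob to centre it, then lower.

Request:
{"name": "jog_arm", "arguments": {"deltas": [[[-1,0.15,1.3,0,0],[-1,0,0,-3,0],[-1,0,0,-2,0],[-1,0,0,-1,0],[-1,0,0,0,0],[-1,0,0,0,0]]]}}

```text
time_s: 6.95
tcp_pos: [0.525, -0.0164, 0.1134]
eef_rot: [-179.9, 0.0, -97.0]
contact_force: [0.1, -0.8, -3.6]
gripper_width: 0.0215
gripper_force: 30.0
```

Request:
{"name": "jog_arm", "arguments": {"deltas": [[[-1,0,0,-0.3,0],[-1,0,0,-0.2,0],[-1,0,0,-0.2,0],[-1,0,0,0,0],[-1,0,0,0,0]]]}}

```text
time_s: 7.58
tcp_pos: [0.5243, -0.0169, 0.1056]
eef_rot: [180.0, -0.0, -97.0]
contact_force: [0.2, 0.7, -3.4]
gripper_width: 0.022
gripper_force: 30.0
```

Request:
{"name": "jog_arm", "arguments": {"deltas": [[[-1,0,0,-0.15,0],[-1,0,0,-0.1,0],[-1,0,0,-0.1,0],[-1,0,0,0,0]]]}}

```text
time_s: 8.07
tcp_pos: [0.5243, -0.0168, 0.1022]
eef_rot: [180.0, -0.0, -97.0]
contact_force: [-0.7, 0.7, -1.2]
gripper_width: 0.022
gripper_force: 30.0
```

Request:
{"name": "jog_arm", "arguments": {"deltas": [[[-1,0,0,-0.1,0],[-1,0,0,0,0]]]}}

```text
time_s: 8.32
tcp_pos: [0.5245, -0.0167, 0.1015]
eef_rot: [-180.0, 0.0, -97.0]
contact_force: [-2.6, 2.3, 3.6]
gripper_width: 0.022
gripper_force: 30.0
```

Request:
{"name": "jog_arm", "arguments": {"deltas": [[[-0.4,0,0,0,0],[0,0,0,0,0],[0.3,0,0,0,0],[0.3,0,0,0,0],[0.3,0,0,0,0],[0.3,0,0,0,0]]]}}

```text
time_s: 9.07
tcp_pos: [0.5243, -0.0168, 0.101]
eef_rot: [180.0, -0.0, -97.0]
contact_force: [0.7, 0.4, -0.3]
gripper_width: 0.0569
gripper_force: 0.0
```

Request:
{"name": "jog_arm", "arguments": {"deltas": [[[0.3,0,0,2,0],[0.3,0,0,4,0],[0.3,0,0,3,0],[0.3,0.3,2,0,0],[0.3,0.6,4,0,0],[0.3,0.6,4,0,0],[0.6,0.5,4,0,0],[1,0,2.2,0,0]]]}}

```text
time_s: 10.07
tcp_pos: [0.544, 0.1472, 0.1901]
eef_rot: [179.9, -0.0, -96.9]
contact_force: [0.4, -0.1, 0.1]
gripper_width: 0.0716
gripper_force: 0.0
```

```bash
python3 - <<'E'
from h import *
i=r.camera_info("wrist");im=r.capture("wrist");cv2.imwrite("pics/w3.png",im);cv2.imwrite("pics/t3.png",r.capture("top"))
s=r.get_state();print(s["tcp_pos"],s["joints"])
d=np.array([.1219,.9925]);C=np.array([.5245,-.017])
for k in(-.09,-.02,0,.02,.09): print(k,px("wrist",(*(C+k*d),.114),i),px("top",(*(C+k*d),.114)))
print("knob",px("wrist",(.5448,.1451,.112),i))
u,v=px("wrist",(*C,.114),i); u,v=int(u),int(v)
c=im[max(0,v-80):v+80,u-70:u+70]; c=cv2.resize(c,None,fx=3.7,fy=3.7,interpolation=cv2.INTER_CUBIC);print(u,v,c.shape)
cv2.imwrite("pics/w3c.png",c)
E
```

```text
[0.54394176 0.14711221 0.1901649 ] [ 3.50273878e+01  1.26356389e+01 -1.80504820e+01 -1.14572920e-02
 -5.93786523e+01 -4.18860770e+01]
-0.09 [ 315.31127139 -107.66059259] [353.53201228 203.84385685]
-0.02 [315.19401549 -37.2174393 ] [328.86467115 200.46014728]
0 [315.16695179 -13.20887872] [321.8254836  199.49455612]
0.02 [315.14473508  12.40898063] [314.79012328 198.52948997]
0.09 [315.11870013 110.70272277] [290.19645671 195.1558866 ]
knob [314.66847224 211.57579443]
315 -13 (248, 518, 3)
```

View pics/w3c.png

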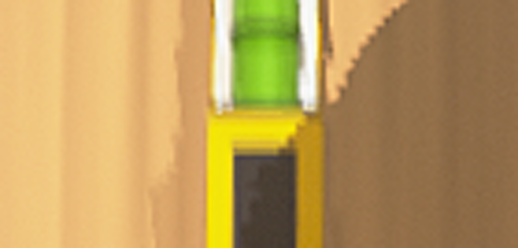

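Only the near part of the vial is visible at the top edge of the frame, so I'll back off 6 cm towards the level to read the bubble.

Request:
{"name": "jog_arm", "arguments": {"deltas": [[[1,-0.6,-5.8,1,0],[1,0,0,0,0],[1,0,0,0,0]]]}}

```text
time_s: 10.55
tcp_pos: [0.5381, 0.0865, 0.201]
eef_rot: [180.0, 0.0, -97.1]
contact_force: [0.7, 0.3, -0.5]
gripper_width: 0.0874
gripper_force: 0.0
```

```bash
cat > look.py <<'E'
from h import *
import sys
C=np.array([.5245,-.0168]);d=np.array([.1219,.9925]);n=np.array([d[1],-d[0]])
def rect(name,im,i,f):  # rectified patch at vial height: row down = towards knob (0.1mm/px *.. )
    ks=np.linspace(-.03,.03,600); ws=np.linspace(-.012,.012,240)
    m=np.array([[px(name,(*(C+k*d+w*n),.112),i) for w in ws] for k in ks],np.float32)
    o=cv2.remap(im,m[...,0],m[...,1],cv2.INTER_CUBIC); cv2.imwrite(f,o)
    return o
i=r.camera_info("wrist");im=r.capture("wrist")
o=rect("wrist",im,i,sys.argv[1]); 
print(px("wrist",(*C,.112),i), r.get_state()["tcp_pos"], r.get_state()["time_s"])
p=o[:,100:140].mean(1).astype(int)
for k in range(0,600,12): print(k,p[k:k+12].mean(0).astype(int).tolist(),end=" ")
E
python3 look.py pics/v1.png
```

```text
[317.07085761  71.24867446] [0.53820138 0.08692155 0.20091003] 10.6
0 [20, 209, 237] 12 [7, 232, 247] 24 [10, 227, 243] 36 [10, 228, 243] 48 [7, 235, 251] 60 [30, 136, 180] 72 [70, 55, 66] 84 [29, 132, 98] 96 [8, 198, 128] 108 [32, 207, 143] 120 [43, 216, 152] 132 [42, 214, 151] 144 [42, 214, 151] 156 [42, 214, 151] 168 [40, 214, 150] 180 [43, 216, 152] 192 [117, 187, 175] 204 [141, 175, 187] 216 [142, 179, 189] 228 [138, 175, 184] 240 [97, 120, 129] 252 [133, 169, 178] 264 [142, 181, 190] 276 [140, 175, 186] 288 [125, 165, 170] 300 [65, 197, 152] 312 [32, 214, 147] 324 [43, 215, 151] 336 [42, 215, 151] 348 [42, 214, 150] 360 [41, 215, 150] 372 [43, 215, 151] 384 [41, 214, 150] 396 [41, 217, 152] 408 [43, 201, 142] 420 [45, 104, 86] 432 [30, 200, 135] 444 [43, 216, 152] 456 [43, 215, 151] 468 [42, 215, 150] 480 [42, 215, 150] 492 [43, 215, 150] 504 [42, 214, 150] 516 [41, 215, 150] 528 [41, 215, 150] 540 [41, 215, 150] 552 [40, 215, 149] 564 [42, 219, 152] 576 [41, 174, 123] 588 [45, 37, 47]
```

View pics/v1.png

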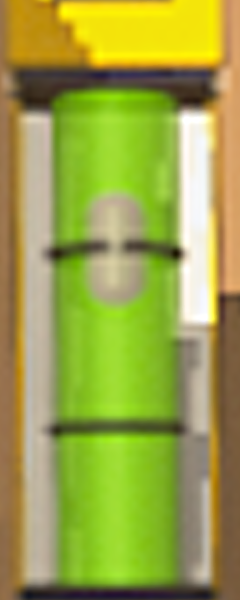

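The rectified view (10 px/mm) has lines at rows 246 and 426 and the bubble centre at about 247. It is therefore about 8.9 mm off towards the low-y end and needs about 3 rad clockwise. I'll turn the wrist half a turn back first, so the full stroke fits.

Request:
{"name": "jog_arm", "arguments": {"deltas": [[[1,0.2,2,0,0.18],[1,0.2,2,0,0.18],[1,0.25,1.8,0,0.18],[1,0,0,0,0.18],[1,0,0,0,0.18],[1,0,0,0,0.18],[1,0,0,0,0.18],[1,0,0,0,0.18]]]}}

```text
time_s: 11.6
tcp_pos: [0.5447, 0.1458, 0.2006]
eef_rot: [180.0, 0.0, -14.1]
contact_force: [0.9, 1.1, 0.8]
gripper_width: 0.0877
gripper_force: 0.0
```

Request:
{"name": "jog_arm", "arguments": {"deltas": [[[1,0,0,0,0.18],[1,0,0,0,0.18],[1,0,0,0,0.18],[1,0,0,0,0.18],[1,0,0,0,0.18],[1,0,0,0,0.18],[1,0,0,0,0.18],[1,0,0,0,0.18]]]}}

```text
time_s: 12.6
tcp_pos: [0.5447, 0.1458, 0.2006]
eef_rot: [-180.0, 0.0, 68.4]
contact_force: [-0.2, 0.3, 0.4]
gripper_width: 0.0876
gripper_force: 0.0
```

Request:
{"name": "jog_arm", "arguments": {"deltas": [[[1,0,0,0,0.18],[1,0,0,0,0.08],[1,0,0,0,0],[1,0,0,0,0]]]}}

```text
time_s: 13.1
tcp_pos: [0.5447, 0.1455, 0.2008]
eef_rot: [-180.0, 0.0, 82.8]
contact_force: [-0.5, 0.4, -0.6]
gripper_width: 0.0877
gripper_force: 0.0
```

```bash
python3 - <<'E'
from h import *
i=r.camera_info("wrist");im=r.capture("wrist");s=r.get_state();print(s["tcp_pos"],s["eef_rot"],s["joints"])
u,v=px("wrist",(.5448,.1451,.112),i);print(u,v)
c=im[int(v)-60:int(v)+60,int(u)-60:int(u)+60];cv2.imwrite("pics/k.png",cv2.resize(c,None,fx=4,fy=4,interpolation=cv2.INTER_CUBIC))
E
```

```text
[0.54473817 0.14539429 0.20089104] [-1.79988222e+02  8.77603918e-03  8.28488455e+01] [ 3.48316016e+01  1.21003533e+01 -1.72307372e+01 -1.55349595e-03
 -6.06835347e+01  1.38018004e+02]
317.0869530654533 208.3451354587823
```

View pics/k.png

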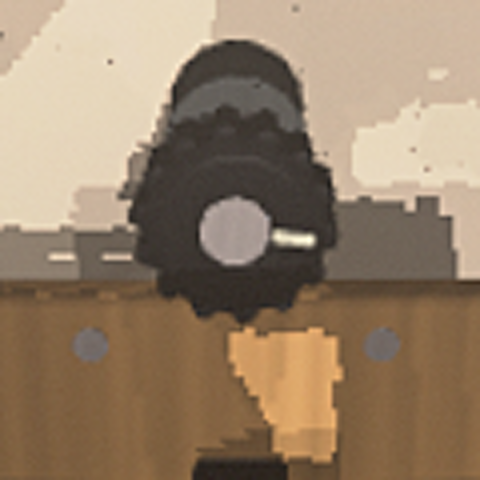

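The knob's cap sits about 2 mm further along +y than predicted and is otherwise centred between the open fingers. Correcting, descending and gripping.

Request:
{"name": "jog_arm", "arguments": {"deltas": [[[1,-0.05,0.15,-2,0],[1,0,0,-3,0],[1,0,0,-2.5,0],[1,0,0,-1.35,0],[1,0,0,0,0],[-1,0,0,0,0],[-1,0,0,0,0],[-1,0,0,0,0]]], "force": 25}}

```text
time_s: 14.15
tcp_pos: [0.5446, 0.1469, 0.1133]
eef_rot: [179.9, -0.0, 82.9]
contact_force: [0.6, -1.2, -0.7]
gripper_width: 0.0633
gripper_force: 0.0
```

Request:
{"name": "jog_arm", "arguments": {"deltas": [[[-1,0,0,0,0],[-1,0,0,0,0],[-1,0,0,0,0],[-1,0,0,0,0]]]}}

```text
time_s: 14.65
tcp_pos: [0.5441, 0.1467, 0.1126]
eef_rot: [-180.0, 0.0, 82.9]
contact_force: [-2.1, 0.2, 2.5]
gripper_width: 0.036
gripper_force: 25.0
```

Request:
{"name": "jog_arm", "arguments": {"deltas": [[[-1,0,0,0,-0.08],[-1,0,0,0,-0.12],[-1,0,0,0,-0.15],[-1,0,0,0,-0.15]]], "force": 30}}

```text
time_s: 15.15
tcp_pos: [0.5436, 0.1468, 0.1126]
eef_rot: [-180.0, 0.0, 54.0]
contact_force: [-4.6, 3.1, 3.2]
gripper_width: 0.0359
gripper_force: 30.0
```

Request:
{"name": "jog_arm", "arguments": {"deltas": [[[-1,0,0,0,-0.15],[-1,0,0,0,-0.15],[-1,0,0,0,-0.15],[-1,0,0,0,-0.15],[-1,0,0,0,-0.15],[-1,0,0,0,-0.15],[-1,0,0,0,-0.15],[-1,0,0,0,-0.15]]]}}

```text
time_s: 16.15
tcp_pos: [0.5433, 0.1479, 0.1126]
eef_rot: [-179.9, 0.1, -14.8]
contact_force: [-8.5, 8.5, 4.3]
gripper_width: 0.0359
gripper_force: 30.0
```

Request:
{"name": "jog_arm", "arguments": {"deltas": [[[-1,0,0,0,-0.15],[-1,0,0,0,-0.15],[-1,0,0,0,-0.15],[-1,0,0,0,-0.15],[-1,0,0,0,-0.15],[-1,0,0,0,-0.15],[-1,0,0,0,-0.15],[-1,0,0,0,-0.15]]]}}

```text
time_s: 17.15
tcp_pos: [0.5441, 0.1486, 0.1126]
eef_rot: [-180.0, 0.2, -83.5]
contact_force: [-5.6, 9.3, 1.9]
gripper_width: 0.0359
gripper_force: 30.0
```

Request:
{"name": "jog_arm", "arguments": {"deltas": [[[-1,0,0,0,-0.1],[-1,0,0,0,0],[0,0,0,0,0],[0.7,0,0,0,0],[1,0,0,0,0],[1,0,0,0,0],[1,0,0,3,0],[1,0,0,5,0]]]}}

```text
time_s: 18.15
tcp_pos: [0.5433, 0.1459, 0.1918]
eef_rot: [179.8, -0.1, -89.0]
contact_force: [1.2, 0.2, 0.6]
gripper_width: 0.0855
gripper_force: 0.0
```

Request:
{"name": "jog_arm", "arguments": {"deltas": [[[1,-0.3,-3,1,-0.14],[1,-0.3,-3,0,0],[1,0,0,0,0],[1,0,0,0,0],[1,0,0,0,0]]]}}

```text
time_s: 18.77
tcp_pos: [0.5384, 0.0872, 0.2024]
eef_rot: [180.0, -0.0, -97.0]
contact_force: [0.4, 0.5, 0.3]
gripper_width: 0.0879
gripper_force: 0.0
```

```bash
python3 look.py pics/v2.png
```

```text
[317.6244322  70.5173294] [0.53840284 0.08721091 0.20236015] 18.825
0 [8, 230, 245] 12 [10, 227, 243] 24 [10, 228, 244] 36 [5, 235, 250] 48 [43, 127, 163] 60 [70, 57, 72] 72 [25, 128, 96] 84 [5, 198, 127] 96 [24, 200, 136] 108 [42, 216, 153] 120 [41, 214, 151] 132 [41, 214, 151] 144 [42, 214, 151] 156 [42, 214, 151] 168 [42, 214, 151] 180 [43, 214, 151] 192 [42, 214, 151] 204 [41, 215, 152] 216 [42, 217, 152] 228 [46, 98, 88] 240 [18, 160, 108] 252 [21, 209, 138] 264 [91, 199, 166] 276 [135, 170, 180] 288 [141, 177, 188] 300 [142, 178, 189] 312 [142, 179, 189] 324 [142, 178, 189] 336 [141, 178, 188] 348 [143, 179, 189] 360 [134, 164, 177] 372 [92, 178, 157] 384 [37, 215, 148] 396 [41, 210, 146] 408 [45, 87, 80] 420 [27, 178, 120] 432 [41, 219, 153] 444 [42, 214, 150] 456 [43, 215, 151] 468 [43, 215, 151] 480 [43, 215, 150] 492 [43, 215, 151] 504 [43, 215, 150] 516 [43, 215, 150] 528 [42, 214, 149] 540 [43, 215, 150] 552 [40, 218, 152] 564 [47, 192, 137] 576 [48, 68, 67] 588 [33, 90, 120]
```

View pics/v2.png

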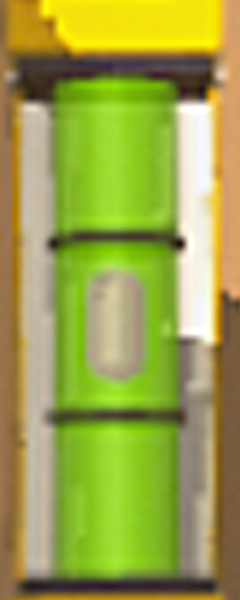

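The bubble spans rows 268–382 (centre 325) and the lines are at 238 and 414 (centre 326), so it is centred. Now shut the fingers and press at mid-level.

Request:
{"name": "jog_arm", "arguments": {"deltas": [[[-1,-0.4,-3.4,0,0],[-1,-0.5,-3.5,0,0],[-1,-0.47,-3.37,0,0],[-1,0,0,0,0],[-1,0,0,0,0],[-1,0,0,0,0],[-1,0,0,0,0],[-1,0,0,0,0]]]}}

```text
time_s: 19.82
tcp_pos: [0.5246, -0.0156, 0.2025]
eef_rot: [180.0, -0.0, -97.0]
contact_force: [0.1, -0.6, -0.8]
gripper_width: 0.013
gripper_force: 0.0
```

Request:
{"name": "jog_arm", "arguments": {"deltas": [[[-1,0,0,-2.5,0],[-1,0,0,-2,0],[-1,0,0,-1.5,0],[-1,0,0,0,0],[-1,0,0,0,0]]]}}

```text
time_s: 20.45
tcp_pos: [0.5251, -0.0159, 0.1432]
eef_rot: [-180.0, 0.0, -97.0]
contact_force: [-0.4, -0.2, 0.5]
gripper_width: 0.0004
gripper_force: 0.0
```

Request:
{"name": "jog_arm", "arguments": {"deltas": [[[-1,0,0,-0.5,0],[-1,0,0,-0.2,0],[-1,0,0,0,0],[-1,0,0,0,0]]]}}

```text
time_s: 20.95
tcp_pos: [0.5247, -0.016, 0.1357]
eef_rot: [-180.0, 0.0, -97.0]
contact_force: [0.8, 0.2, -0.6]
gripper_width: 0.0006
gripper_force: 0.0
```

Request:
{"name": "jog_arm", "arguments": {"deltas": [[[-1,0,0,-0.15,0],[-1,0,0,0,0],[-1,0,0,0,0]]]}}

```text
time_s: 21.32
tcp_pos: [0.5246, -0.016, 0.1341]
eef_rot: [180.0, -0.0, -97.0]
contact_force: [0.2, 0.4, 0.2]
gripper_width: 0.0008
gripper_force: 0.0
```

Request:
{"name": "jog_arm", "arguments": {"deltas": [[[-1,0,0,-0.1,0],[-1,0,0,0,0],[-1,0,0,0,0]]]}}

```text
time_s: 21.7
tcp_pos: [0.5248, -0.016, 0.1333]
eef_rot: [-180.0, 0.0, -97.0]
contact_force: [-0.4, -0.3, 3.4]
gripper_width: 0.0004
gripper_force: 1.7
```

Request:
{"name": "jog_arm", "arguments": {"deltas": [[[-1,0,0,-0.05,0],[-1,0,0,0,0],[-1,0,0,0,0]]]}}

```text
time_s: 22.08
tcp_pos: [0.5249, -0.016, 0.1333]
eef_rot: [-180.0, 0.0, -97.0]
contact_force: [-1.4, -0.2, 7.2]
gripper_width: 0.0003
gripper_force: 4.0
```

Request:
{"name": "jog_arm", "arguments": {"deltas": [[[-1,0,0,-0.1,0],[-1,0,0,0,0],[-1,0,0,0,0],[-1,0,0,0,0]]]}}

```text
time_s: 22.58
tcp_pos: [0.5252, -0.0161, 0.1333]
eef_rot: [-179.9, 0.0, -96.9]
contact_force: [-4.7, 0.5, 15.5]
gripper_width: 0.0008
gripper_force: 7.9
```

Request:
{"name": "jog_arm", "arguments": {"deltas": [[[-1,0.03,0,0,0],[-1,0,0,0,0],[-1,0,0,0,0],[-1,0,0,0,0],[-1,0,0,0,0],[-1,0,0,0,0],[-1,0,0,0,0],[-1,0,0,0,0]]]}}

```text
time_s: 23.58
tcp_pos: [0.5255, -0.0161, 0.1333]
eef_rot: [-179.9, -0.0, -96.9]
contact_force: [-5.0, 1.5, 17.0]
gripper_width: 0.0006
gripper_force: 8.3
```

```bash
python3 - <<'E'
from h import *
i=r.camera_info("wrist");w=r.capture("wrist");t=r.capture("scene")
u,v=px("wrist",(.5247,-.016,.112),i);print(u,v,r.get_state()["contact_force"])
u,v=int(u),int(v);a=cv2.resize(w[v-100:v+50,u-75:u+75],(600,600),interpolation=cv2.INTER_CUBIC)
cv2.imwrite("pics/fin.png",a)
E
```

```text
317.381758939552 247.98328601578518 [-5.06385545  0.89693027 16.87464282]
```

View pics/fin.png

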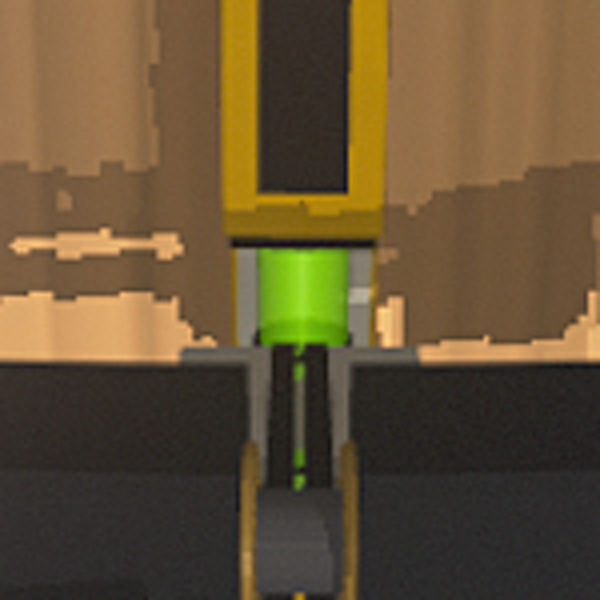

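The fingers are at mid-level. Between them the grey bubble streak (rows 375–448) has green at both ends, so it looks still between the lines. The push is steady at 17 N, so I'm handing in.

```bash
python3 -c "
from plant import r
print(r.close_job())"
```

```text
the job is handed in; nothing more can be done
None
```

The job is handed in at about 24 s, but no verdict came back: the level lies on the middle of the shelf, the knob was turned about 3 rad clockwise until the bubble stood centred, and the fingers are still pressing with about 17 N; the fingers hid most of the vial in the last picture, but what showed of the bubble looked still between the lines.

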